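# Open the tight jar of map pins in its holder

## Robot

A 6-joint arm with a two-finger parallel gripper is mounted at the origin on the work surface; the furniture and walls round the work are solid. World frame = base frame: x ahead of the robot, y to its left, z up, the work surface at z = 0. Lengths are in m, angles in rad, forces in N, time in s.
With the tool pointing down it reaches from about 0.275 to 0.85 m from the base axis. Payload 5.2 kg.
Tool frame: the origin (TCP) lies at the very end of the fingers, on their centre line; the grasp point (between the pads) lies 19 mm behind it (r.pinch_z is the distance from the TCP to the grasp point, in m); z points along the fingers, y is the line along which they close (so a half turn about z gives the same grasp; the last joint's range is limited). The gripper opens to 85 mm and grips with 20 to 120 N. Pads are 22 mm wide; open, the fingers measure 114 mm over their backs; the gripper's body (76 mm by 85 mm) begins 54 mm behind the grasp point. The pads swing forward as they close: fully open they stand 13 mm farther back than shut.
Start: joints at [1.007, 0.259, 1.535, -0, 1.348, -0.203], TCP at [0.194, 0.515, 0.231] pointing down, gripper open.
Joint ranges: [-3.14, 3.14], [-0.91, 2.08], [0.19, 2.58], [-1.22, 4.36], [0.22, 2.71], [-3.12, 3.12]. Speed limits (rad/s): [2.57, 2.57, 3.14, 3.14, 3.14, 3.14].

## Interface

Orientations are given as a rotation vector (axis times angle).
In Python, from station import r, vision gives the robot as it stands.
- The arm moves only by the shell command python3 -m pendant 'ROWS'. ROWS is JSON, a list that holds one entry, the list of rows, each a list of 7 numbers: the shift along the tool's x, y, z in m, then the turn, a rotation vector about the tool's x, y, z in rad, then the gripper command: -1 is fully open, 1 is shut, values between are in proportion. A call has 1 to 10 rows; each row shifts and turns the commanded pose from where the row before left it, along the tool's axes as they then stand; what a row does not reach is not made up. A row lasts 1/12 s, in which the tool goes at most 41.7 mm and 7.16 degrees, less where a joint would pass 70% of its speed; a pose out of reach is approached as far as the arm can. A call with a gripper value outside its range is refused whole. The fingers move at their own pace and stop on an object; the grip force is fixed at half the most. Time passes only in rows, so rows that do not move let the fingers close. It gives the time, the measured TCP pose, the force, the opening and the grip force at its end, in the units of the state.
- r.observe(): the state, without advancing time (a new reading comes with each control period).
- vision.get_image(name): name is "scene" or "top" or "wrist"; returns the picture (480x640x3 uint8, red, green, blue); there is no depth.
- vision.camera_model(name): a dict with "fx", "fy", "cx", "cy" (pixels), "extrinsics" (4x4, takes a point from world to camera coordinates). Camera axes: x right, y up, looking along -z (the intrinsics and any distortion apply to the point x, -y, -z); pixel columns grow to the right and rows downward; lengths in m; the calibration is good to about 2 mm. A picture is of the moment at which its call begins: read the wrist's pose just before it. camera_model takes no time and is no camera call; for the wrist camera it gives the pose at the moment of the call.
- r.finish_job(): hands the job in; it is judged then, once.
Trained networks look in the newest picture that a camera, given by its name, has taken for a name from the list of things; names that differ only in an ending like _2 or _b are one class to them, and where a whole thing is asked for, a point or a joint stands for the part that bears it (a point fixed in the world has none). Each returns a list of dicts, best first, with "confidence" (0 to 1); they miss things now and then, are a little off and sometimes report something else, mostly with a low value. They report only what shows in the picture. A call takes as long as a camera call. They do not tell look-alikes from the thing itself.
- vision.boxes_of(camera, label): "bbox" ([left, top, right, bottom] in pixels, round what is visible of it).
- vision.silhouettes(camera, label): "mask" (480x640 bool, what is visible of it) and "bbox" ([left, top, right, bottom] in pixels, round what is visible of it).
- vision.landmark_of(camera, label): "xy" ([column, row] in pixels: a listed point, or the origin of a listed thing).
The state is a dict: "t": time; "joint_positions": joint angles; "joint_vel": joint speeds; "joint_torque": joint torques, N m; "position": TCP position; "eef_rot": TCP orientation; "force": force on the tool from outside, world axes, zero at the start; "wrist_torque": the same for the moment, N m; "grip_width": opening from 0.0 (shut) to 1.0 (fully open); "grip_force": force on a finger pad.
Only numpy, scipy, OpenCV 4.12 (cv2) and the standard library are available. Lean on these libraries where they do the work, as an engineer would, in place of code of your own. Each camera call takes 0.05 s, during which the arm holds its last target. There are 200 camera calls.

## Task

The cap of the square glass jar is too tight to open unless the jar is braced. Slide the jar along the desk, upright and without lifting it, fully home into the wooden U-shaped holder; then twist the green cap anticlockwise (seen from above) until it comes free of the threads, and raise it. Finish while still holding the cap, level and a couple of centimetres directly above the open jar, with the jar still home in the holder; leave the mug, the mouse and the stapler alone.

Things in the scene. Friction and masses are not known exactly. Their poses are not given: they have to be found in the camera images.
- jar_mid (a point): Square clear-glass jar of coloured pins, loose, about 0.42 kg: body 62 x 62 x 60 mm, round neck 39 mm wide, on a slippery felt foot; 84 mm high with its cap. This point is on its axis 31 mm above its underside; x and y square to the side faces, z up. It starts on the bare desk to the right (-y) of the holder; grip it across two faces (62 mm) or by the cap.
- jar_rim (a point): Middle of the open jar's mouth, fixed in the jar, 83 mm above its underside: the top of the grey sprung sealing ring once the cap is off, the highest point of the open jar. The ring presses the closed cap up with about 12 N, so turning takes a few tenths of a N m, enough to spin the jar if it is not braced. Three lips round the neck hold the cap's three lugs.
- cap_mid (a point): Ribbed green cap, 60 mm across, 18 mm high, 0.04 kg; the point is its centre, 9 mm above its lower edge. Closed: 44 mm above jar_mid, on the jar's axis, x along the jar's x. Turned anticlockwise relative to the jar, it comes free at about 1.05 rad (the ring then pushes it up 1 to 2 mm) and meets a stop at about 1.5 rad; in between it lifts straight off, before that it cannot.
- cap_stripe (a point): Outer end of the white stripe on the cap's top, 25 mm from the cap's axis along the cap's own +x, 9 mm above cap_mid: it shows how far the cap has turned.
- holder_home (a point): Fixed oak U-shaped holder, two side walls and a back wall 12 mm thick and 30 mm high; rubber-lined bay 66 mm wide, no floor. The point is where jar_mid is when the jar is centred and touches the back wall (31 mm above the desk). The jar enters along the holder's +y, any face first, with 2 mm to spare on each side; x across the bay, z up.
- holder_mouth (a point): Middle of the holder's open mouth on the desk, at the outer end of its flared lead-in, 55 mm before holder_home along the holder's -y. The flares are about 20 mm long and 30 mm high and widen the 66 mm bay to about 85 mm.
- mug: Dark grey-green mug, 86 x 118 x 96 mm, a bystander; origin under its centre.
- mouse: White computer mouse, 112 x 58 x 22 mm, a bystander; origin under its centre.
- stapler: Black and grey stapler, 125 x 34 x 38 mm, lying across the desk beyond the jar, a bystander; origin under its centre. A partition wall rises just past the right (-y) edge of the desk: come in over the desk, not from the right.
Things that resemble listed ones, but are neither listed nor needed, are in the scene too. There is more than one size of the part that bears cap_mid; the job needs the larger.

How it is judged:
On the way, in this order (a step that is already met when the one before it is completed fails the run):
1. the jar stands home in the holder (within 6 mm of touching the back wall), upright, the cap still closed (x of jar_mid in the frame of holder_home between -0.006 and 0.006 m and y of jar_mid in the frame of holder_home between -0.006 and 0.006 m and angle between jar_mid's own z axis and vertical below 0.1 rad and angle between the x axis of cap_mid and the x axis of jar_mid, either way round below 0.35 rad and z of cap_mid in the frame of jar_mid below 0.05 m), for 0.2 s.
2. with the jar in the holder the cap has been turned free of its threads while still on the neck (x of jar_mid in the frame of holder_home between -0.006 and 0.006 m and y of jar_mid in the frame of holder_home between -0.012 and 0.006 m and angle between jar_mid's own z axis and vertical below 0.1 rad and angle between the x axis of cap_mid and the x axis of jar_mid, either way round above 0.95 rad and z of cap_mid in the frame of jar_mid below 0.055 m), for 0.1 s.
At the end, for the whole second after the job is handed in: The gripper holds the cap still, level within 0.2 rad, its axis within 20 mm of the jar's, its lower edge 3 to 51 mm above the jar's sealing ring and touching nothing but the fingers; the jar stands upright on the desk in the holder, within 12 mm of touching the back wall (x of jar_mid in the frame of holder_home between -0.006 and 0.006 m and y of jar_mid in the frame of holder_home between -0.012 and 0.006 m and angle between jar_mid's own z axis and vertical below 0.1 rad and z of cap_mid in the frame of jar_mid between 0.064 and 0.112 m and horizontal distance between cap_mid and jar_mid below 0.02 m and angle between cap_mid's own z axis and vertical below 0.2 rad and contact force between the fingers and cap above 1 N and contact force between cap and jar below 0.1 N and contact force between cap and holder below 0.1 N and linear speed of cap below 0.03 m/s and height (world z) of jar_mid below 0.036 m); the arm keeps its last pose, push and grip.
It fails at once if the jar is lifted more than 8 mm off the desk (height (world z) of jar_mid above 0.039 m).
It fails at once if the jar is tipped by more than 0.25 rad (angle between jar_mid's own z axis and vertical above 0.25 rad).
It fails at once if the mug is pushed more than 20 mm or tipped (distance of mug from where it was at the start of the episode above 0.02 m or angle between mug's own z axis and vertical above 0.3 rad).
It fails at once if the mouse is pushed more than 20 mm or tipped (distance of mouse from where it was at the start of the episode above 0.02 m or angle between mouse's own z axis and vertical above 0.3 rad).
It fails at once if the stapler is pushed more than 20 mm or tipped (distance of stapler from where it was at the start of the episode above 0.02 m or angle between stapler's own z axis and vertical above 0.3 rad).
It also fails if it takes over 54 s, if anything falls off the work surface, if the arm or the gripper's body presses on something with over 40 N, if the wrist force passes 120 N, or if a joint passes its speed limit or range.

## Working session

There is one attempt and no reset: what is moved stays moved. The work goes in short steps, Python scripts to look and compute and a shell command to move; the robot and the scene stay as the last step left them, time stands still between calls to the robot, and variables do not carry over. Pictures are saved under pics/ and viewed, at most 10 in all, crops included, and the job is handed in when it is done.

```bash
mkdir -p pics
cat > h.py <<'E'
import numpy as np, cv2
from scipy.spatial.transform import Rotation as R
from station import r, vision
def ray(cam,uv,M=None):
    M=M or vision.camera_model(cam); E=np.array(M["extrinsics"])
    d=np.array([(uv[0]-M["cx"])/M["fx"],-(uv[1]-M["cy"])/M["fy"],-1.])
    Rw=E[:3,:3].T; return -Rw@E[:3,3], Rw@d/np.linalg.norm(d)
def atz(cam,uv,z,M=None):
    o,d=ray(cam,uv,M); return o+d*(z-o[2])/d[2]
def tri(rays):
    A=sum(np.eye(3)-np.outer(d,d) for o,d in rays); b=sum((np.eye(3)-np.outer(d,d))@o for o,d in rays)
    p=np.linalg.solve(A,b); return p,[np.linalg.norm((np.eye(3)-np.outer(d,d))@(p-o)) for o,d in rays]
def save(cam,n,crop=None,s=1):
    im=vision.get_image(cam)[:,:,::-1]
    o=im
    if crop: o=im[crop[1]:crop[3],crop[0]:crop[2]]
    cv2.imwrite("pics/"+n,cv2.resize(o,None,fx=s,fy=s,interpolation=cv2.INTER_CUBIC))
E
python3 - <<'E'
from h import *
np.set_printoptions(precision=4,suppress=True)
print({k:v for k,v in vision.camera_model("top").items() if k!="extrinsics"}, r.observe()["position"],r.observe()["eef_rot"])
Z=dict(jar_mid=.031,jar_rim=.083,cap_mid=.075,cap_stripe=.084,holder_home=.031,holder_mouth=0,mug=0,mouse=0,stapler=0)
for c in ("scene","top"):
    save(c,c+"0.png")
    for l,z in Z.items():
        for q in vision.landmark_of(c,l)[:3]:
            print(c,l,round(q["confidence"],2),np.round(q["xy"]),atz(c,q["xy"],z)[:2])
E
```

```text
{'fx': 589.8238009811183, 'fy': 589.8238009811183, 'cx': 313.17221326051975, 'cy': 249.43665706053707} [0.1939 0.5141 0.2305] [-0.5636 -3.09    0.0027]
scene jar_mid 0.73 [367. 230.] [ 0.5682 -0.1432]
scene jar_rim 0.97 [370. 214.] [ 0.5544 -0.138 ]
scene cap_mid 0.7 [368. 211.] [ 0.5724 -0.1462]
scene cap_stripe 0.94 [417. 263.] [ 0.4085 -0.1397]
scene cap_stripe 0.69 [367. 205.] [ 0.5798 -0.1463]
scene holder_home 0.57 [268. 295.] [0.504  0.0967]
scene holder_mouth 0.8 [297. 298.] [0.4985 0.0446]
scene mug 0.96 [279. 376.] [0.3691 0.1377]
scene mug 0.23 [366. 202.] [ 0.6758 -0.2112]
scene mouse 0.81 [397. 322.] [ 0.3699 -0.0833]
scene stapler 0.73 [366. 195.] [ 0.6958 -0.2241]
top jar_mid 0.84 [354. 247.] [ 0.5562 -0.1373]
top jar_rim 0.78 [357. 241.] [ 0.5594 -0.1386]
top cap_mid 0.72 [387. 295.] [ 0.4656 -0.1889]
top cap_mid 0.58 [358. 239.] [ 0.5635 -0.1402]
top cap_stripe 0.79 [363. 226.] [ 0.5852 -0.1481]
top cap_stripe 0.72 [379. 301.] [ 0.4559 -0.1749]
top holder_home 0.96 [222. 280.] [0.4956 0.1006]
top holder_home 0.37 [356. 247.] [ 0.5564 -0.1409]
top mug 0.79 [200. 354.] [0.3641 0.141 ]
top mug 0.66 [405. 184.] [ 0.683  -0.2376]
top mouse 0.61 [325. 351.] [ 0.3701 -0.0858]
top mouse 0.6 [356. 251.] [ 0.5537 -0.1439]
top stapler 0.89 [404. 182.] [ 0.6867 -0.2367]
```

View pics/scene0.png

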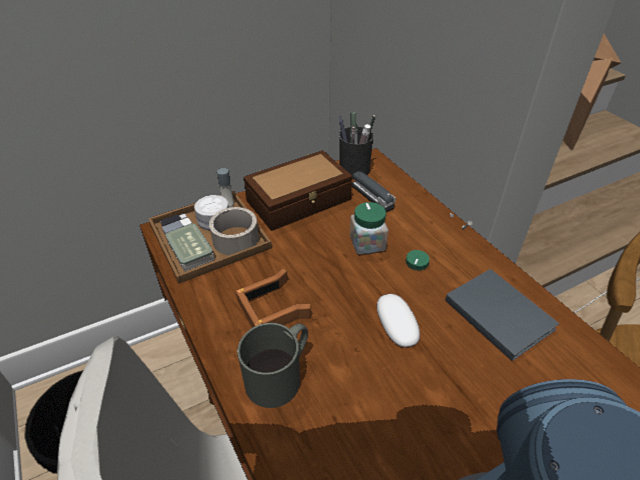

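View pics/top0.png

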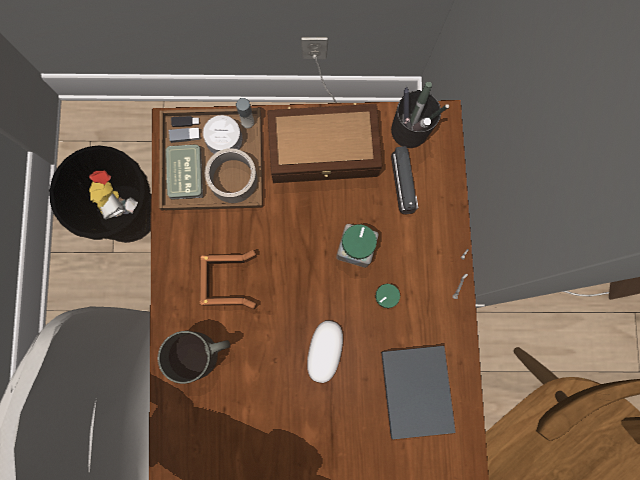

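The scene picture shows the jar with its green cap at (370,228) and the holder at (272,298). In the top picture they are at (357,243) and (228,280), with the holder's mouth facing right (-y). Caps that could be confused: the one on the jar at top (360,240), and a smaller loose one at top (388,295), scene (417,260). I choose the one on the jar, which is larger. The mug is at top (190,355), the mouse at (325,352) and the stapler at (405,182).

Run:
```python
from h import *
np.set_printoptions(precision=4,suppress=True)
for n,a,b in (("jar",(367,230),(354,247)),("rim",(370,214),(357,241)),("stripe",(367,205),(363,226)),("home",(268,295),(222,280))):
    print(n,tri([ray("scene",a),ray("top",b)]))
s=r.observe(); Rt=R.from_rotvec(s["eef_rot"]).as_matrix(); print(Rt)
M=vision.camera_model("wrist");E=np.array(M["extrinsics"]);c=-E[:3,:3].T@E[:3,3]
print("cam in tool",Rt.T@(c-s["position"]),"look",Rt.T@(-E[2,:3]),"right",Rt.T@E[0,:3],M["fx"])
print("tool shift to over holder",Rt.T@(np.array([.50,.07,.26])-s["position"]),"to jar from there",Rt.T@(np.array([.557,-.139,.26])-[.50,.07,.26]))
print(r.pinch_z)
```

```text
jar (array([ 0.5547, -0.1353,  0.0444]), [np.float64(0.0006557666466070653), np.float64(0.0006557666466070618)])
rim (array([ 0.5582, -0.1391,  0.0809]), [np.float64(0.0013336790316843222), np.float64(0.0013336790316843604)])
stripe (array([ 0.5852, -0.1497,  0.0795]), [np.float64(0.0009870856720008499), np.float64(0.0009870856720007833)])
home (array([0.4946, 0.099 , 0.0424]), [np.float64(0.00025965891486032873), np.float64(0.00025965891486024725)])
[[-0.9356  0.353  -0.    ]
 [ 0.353   0.9356  0.    ]
 [ 0.      0.     -1.    ]]
cam in tool [ 0.07   -0.0003 -0.1427] look [-0.2783 -0.0004  0.9605] right [0.001  1.     0.0007] 330.7641693012247
tool shift to over holder [-0.4431 -0.308  -0.0287] to jar from there [-0.1271 -0.1754 -0.    ]
0.0187
```

```bash
python3 -m pendant '[[[0,0,0,0,0,0.121,-1],[0,0,0,0,0,0.121,-1],[0,0,0,0,0,0.121,-1],[0,0,0,0,0,0.121,-1],[0,0,0,0,0,0.121,-1],[0,0,0,0,0,0.121,-1],[0,0,0,0,0,0.121,-1],[0,0,0,0,0,0.121,-1],[0,0,0,0,0,0.121,-1],[0,0,0,0,0,0.121,-1]]]' | tail -c 500
python3 -m pendant '[[[-0.032,0.019,-0.002,0,0,0,-1],[-0.032,0.019,-0.002,0,0,0,-1],[-0.032,0.019,-0.002,0,0,0,-1],[-0.032,0.019,-0.002,0,0,0,-1],[-0.032,0.019,-0.002,0,0,0,-1],[-0.032,0.019,-0.002,0,0,0,-1],[-0.032,0.019,-0.002,0,0,0,-1],[-0.032,0.019,-0.002,0,0,0,-1]]]' | tail -c 500
python3 -m pendant '[[[-0.032,0.019,-0.002,0,0,0,-1],[-0.032,0.019,-0.002,0,0,0,-1],[-0.032,0.019,-0.002,0,0,0,-1],[-0.032,0.019,-0.002,0,0,0,-1],[-0.032,0.019,-0.002,0,0,0,-1],[-0.032,0.019,-0.002,0,0,0,-1],[-0.032,0.019,-0.002,0,0,0,-1],[-0.032,0.019,-0.002,0,0,0,-1],[0,0,0,0,0,0,-1],[0,0,0,0,0,0,-1]]]' | tail -c 500
python3 - <<'E'
from h import *
np.set_printoptions(precision=4,suppress=True)
save("wrist","w0.png"); s=r.observe()
print(s["t"],s["position"],s["joint_positions"]);print(R.from_rotvec(s["eef_rot"]).as_matrix())
Z=dict(jar_mid=.031,jar_rim=.083,cap_mid=.075,cap_stripe=.084,holder_home=.031,holder_mouth=0)
for l,z in Z.items():
    for q in vision.landmark_of("wrist",l)[:3]:
        print(l,round(q["confidence"],2),np.round(q["xy"]),atz("wrist",q["xy"],z))
E
```

```text
t: 1.83
position: [0.1941, 0.5146, 0.2313]
eef_rot: [-2.228, -2.215, -0.0]
force: [0.3, 0.5, -0.1]
grip_width: 1.002
grip_force: 0.0
t: 2.5
position: [0.3467, 0.257, 0.2477]
eef_rot: [2.221, 2.222, 0.001]
force: [1.3, 0.1, 0.3]
grip_width: 1.005
grip_force: 0.0
t: 3.33
position: [0.4988, 0.0009, 0.263]
eef_rot: [-2.225, -2.217, 0.0]
force: [0.1, 0.4, -0.4]
grip_width: 0.998
grip_force: 0.0
3.3833 [0.498  0.0022 0.2629] [-0.2202  0.1445  1.6012  0.0005  1.3971 -0.2184]
[[ 0.0019  1.     -0.001 ]
 [ 1.     -0.0019  0.0007]
 [ 0.0007 -0.001  -1.    ]]
jar_mid 0.84 [364. 314.] [ 0.5579 -0.1368  0.031 ]
cap_mid 0.81 [373. 337.] [ 0.5629 -0.1407  0.075 ]
cap_mid 0.69 [297. 348.] [ 0.4753 -0.1563  0.075 ]
cap_stripe 0.92 [284. 337.] [ 0.4617 -0.1352  0.084 ]
cap_stripe 0.9 [391. 346.] [ 0.5822 -0.147   0.084 ]
holder_home 0.35 [368. 316.] [ 0.563  -0.1387  0.031 ]
```

View pics/w0.png

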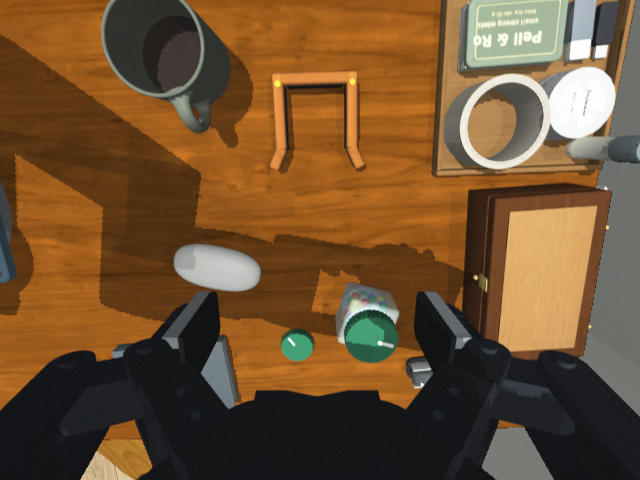

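The wrist picture shows the U-holder at (317,115) with yellow corner pins near (277,83) and (353,82). The jar is at (368,315) with its cap at (371,337) and the stripe toward (391,346). The smaller decoy cap is at (297,345).

Run:
```python
from h import *
np.set_printoptions(precision=4,suppress=True)
def cen(m): 
    n,_,st,c=cv2.connectedComponentsWithStats(m.astype(np.uint8)); return [(st[i,4],c[i]) for i in range(1,n) if st[i,4]>=3]
res={}
for cam,box,jb in (("wrist",(260,65,370,100),(340,300,410,370)),("top",(190,245,220,315),(330,215,390,275)),("scene",(225,270,330,335),(345,190,395,260))):
    im=vision.get_image(cam); hsv=cv2.cvtColor(im,cv2.COLOR_RGB2HSV).astype(int)
    def sub(m,b): o=np.zeros(m.shape,bool); o[b[1]:b[3],b[0]:b[2]]=m[b[1]:b[3],b[0]:b[2]]; return o
    ye=sub((abs(hsv[...,0]-26)<6)&(hsv[...,1]>150)&(hsv[...,2]>180),box)
    print(cam,"dots",cen(ye), [atz(cam,c,.03)[:2] for _,c in cen(ye)])
    gr=sub((abs(hsv[...,0]-75)<15)&(hsv[...,1]>100),jb); wh=sub((hsv[...,1]<70)&(hsv[...,2]>190),jb)
    big=max(cen(gr),key=lambda a:a[0]); hull=cv2.convexHull(np.argwhere(gr)[:,::-1].astype(np.int32))
    e=cv2.fitEllipse(hull); print(" cap",big,e)
    hm=np.zeros(gr.shape,np.uint8); cv2.fillConvexPoly(hm,hull,1)
    w=np.argwhere(wh&(hm>0))[:,::-1]
    if len(w)>4:
        P=np.array([atz(cam,p,.084)[:2] for p in w]); u=np.linalg.svd(P-P.mean(0))[2][0]; u*=np.sign(u[0]); print(" stripe n",len(P),P.mean(0),"yaw",np.arctan2(u[1],u[0]))
    print(" cap xy",atz(cam,e[0],.080)[:2])
    for q in vision.boxes_of(cam,"cap_mid")[:2]: print(" box",q["bbox"],q["confidence"])
```

```text
wrist dots [(np.int32(42), array([278.9048,  85.7619])), (np.int32(35), array([353.6   ,  84.6286]))] [array([0.4585, 0.129 ]), array([0.5366, 0.1303])]
 cap (np.int32(2077), array([370.1935, 338.0809])) ((370.73529052734375, 338.36700439453125), (51.45372009277344, 52.966102600097656), 113.35600280761719)
 stripe n 35 [ 0.5741 -0.1475] yaw -0.2822722437674823
 cap xy [ 0.5597 -0.14  ]
 box [345.3, 311.2, 397.9, 363.4] 0.72
 box [284.2, 331.0, 314.7, 359.1] 0.62
top dots [] []
 cap (np.int32(5), array([347., 230.])) ((352.69671630859375, 237.33941650390625), (17.0634708404541, 32.79803466796875), 32.26945877075195)
 stripe n 5 [ 0.5708 -0.1442] yaw -0.30096330000169225
 cap xy [ 0.5656 -0.1308]
 box [342.3, 223.5, 374.2, 259.1] 0.81
 box [374.4, 287.3, 403.9, 305.7] 0.58
scene dots [] []Traceback (most recent call last):
  File "<stdin>", line 12, in <module>
ValueError: max() iterable argument is empty
```

```bash
python3 -m pendant '[[[-0.0237,0.0102,0.0238,0,0,0,-1],[-0.0237,0.0102,0.0238,0,0,0,-1],[-0.0237,0.0102,0.0238,0,0,0,-1],[-0.0237,0.0102,0.0238,0,0,0,-1],[-0.0237,0.0102,0.0238,0,0,0,-1],[-0.0237,0.0102,0.0238,0,0,0,-1],[0,0,0,0,0,0,-1],[0,0,0,0,0,0,-1]]]'
python3 - <<'E'
from h import *
np.set_printoptions(precision=4,suppress=True)
s=r.observe(); save("wrist","w1.png")
print(s["position"])
Z=dict(jar_mid=.031,cap_mid=.075,cap_stripe=.084)
for l,z in Z.items():
    for q in vision.landmark_of("wrist",l)[:2]:
        print(l,round(q["confidence"],2),np.round(q["xy"]),atz("wrist",q["xy"],z))
for q in vision.boxes_of("wrist","cap_mid")[:2]: print(" box",q["bbox"],q["confidence"])
E
```

```text
t: 4.6
position: [0.5585, -0.1403, 0.1185]
eef_rot: [-2.221, -2.216, 0.002]
force: [-1.2, 0.7, -0.4]
grip_width: 0.998
grip_force: 0.0
[ 0.5585 -0.1403  0.1185]
cap_mid 0.68 [212. 303.] [ 0.4941 -0.1674  0.075 ]
cap_mid 0.55 [322. 267.] [ 0.5635 -0.1431  0.075 ]
cap_stripe 0.9 [360. 284.] [ 0.5858 -0.1502  0.084 ]
cap_stripe 0.74 [192. 288.] [ 0.4862 -0.1533  0.084 ]
 box [185.1, 275.8, 240.9, 323.1] 0.76
 box [268.8, 215.5, 370.7, 316.4] 0.59
```

View pics/w1.png

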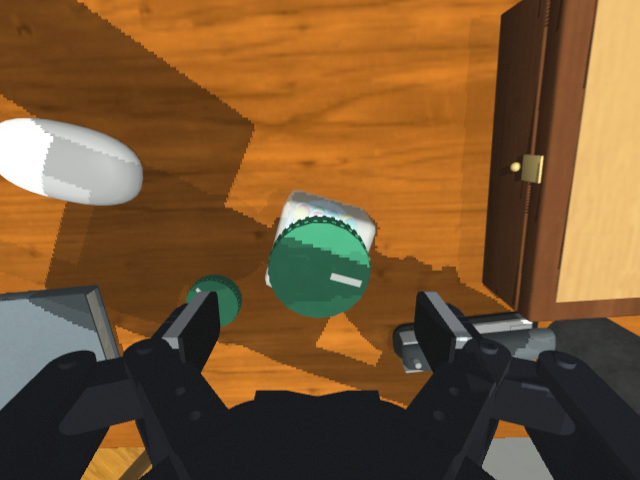

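The close crop shows the large cap on the jar, top-face centre about (320,270), with its stripe from (331,276) to (362,284). The jar's yaw is therefore about -0.26 rad. The small cap at (214,300) is the decoy. Next I descend and grip the cap.

```bash
python3 -m pendant '[[[-0.003,0.0035,0.02,0,0,0,-1],[0,0,0.02,0,0,0,-1],[0,0,0.0175,0,0,0,-1],[0,0,0,0,0,0,-1],[0,0,0,0,0,0,1],[0,0,0,0,0,0,1],[0,0,0,0,0,0,1],[0,0,0,0,0,0,1],[0,0,0,0,0,0,1],[0,0,0,0,0,0,1]]]'
python3 - <<'E'
from h import *
s=r.observe();print({k:np.round(s[k],3) for k in ("position","force","wrist_torque","grip_width","grip_force","joint_positions")})
E
```

```text
t: 5.68
position: [0.5636, -0.1426, 0.0655]
eef_rot: [2.219, 2.22, 0.002]
force: [-2.1, 1.7, 5.6]
grip_width: 0.67
grip_force: 62.8
{'position': array([ 0.564, -0.143,  0.065]), 'force': array([-2.059,  1.75 ,  5.646]), 'wrist_torque': array([0.25 , 0.511, 0.068]), 'grip_width': np.float64(0.67), 'grip_force': np.float64(62.754), 'joint_positions': array([-0.44 ,  0.47 ,  1.665,  0.   ,  1.004, -0.44 ])}
```

```bash
python3 -m pendant '[[[0.01,0,-0.002,0,0,0,1],[0.015,0,0,0,0,0,1],[0.015,0,0,0,0,0,1],[0.012,-0.012,0,0,0,0,1],[0.012,-0.012,0,0,0,0,1],[0.012,-0.012,0,0,0,0,1],[0.012,-0.012,0,0,0,0,1],[0.010,-0.010,0,0,0,0,1],[0.005,-0.006,0,0,0,0,1],[0,0,0,0,0,0,1]]]' 
python3 -m pendant '[[[0,0,0,0,0,-0.07,1],[0,0,0,0,0,-0.07,1],[0,0,0,0,0,-0.07,1],[0,0,0,0,0,-0.07,1],[0,0,0,0,0,0,1],[0,0,0,0,0,0,1]]]'
python3 - <<'E'
from h import *
np.set_printoptions(precision=4,suppress=True)
s=r.observe();print({k:np.round(s[k],3) for k in ("position","force","wrist_torque","grip_width","grip_force","joint_positions")})
print(R.from_rotvec(s["eef_rot"]).as_matrix())
save("wrist","w2.png")
for l,z in dict(cap_stripe=.084,holder_home=.031,holder_mouth=0).items():
    for q in vision.landmark_of("wrist",l)[:2]:
        print(l,round(q["confidence"],2),np.round(q["xy"]),atz("wrist",q["xy"],z))
E
```

```text
t: 6.52
position: [0.4977, -0.0372, 0.0655]
eef_rot: [-2.219, -2.223, -0.001]
force: [-1.6, 1.9, 1.8]
grip_width: 0.669
grip_force: 65.2
t: 7.02
position: [0.4998, -0.0397, 0.0655]
eef_rot: [1.891, 2.507, 0.001]
force: [0.0, -0.2, 2.4]
grip_width: 0.667
grip_force: 65.4
{'position': array([ 0.5  , -0.04 ,  0.066]), 'force': array([ 0.044, -0.165,  2.368]), 'wrist_torque': array([ 0.042, -0.01 ,  0.063]), 'grip_width': np.float64(0.667), 'grip_force': np.float64(65.361), 'joint_positions': array([-0.302,  0.351,  1.863,  0.   ,  0.926, -0.58 ])}
[[-0.2745  0.9616  0.0015]
 [ 0.9616  0.2745 -0.0004]
 [-0.0008  0.0014 -1.    ]]
cap_stripe 0.67 [369. 330.] [ 0.5236 -0.0404  0.084 ]
```

View pics/w2.png

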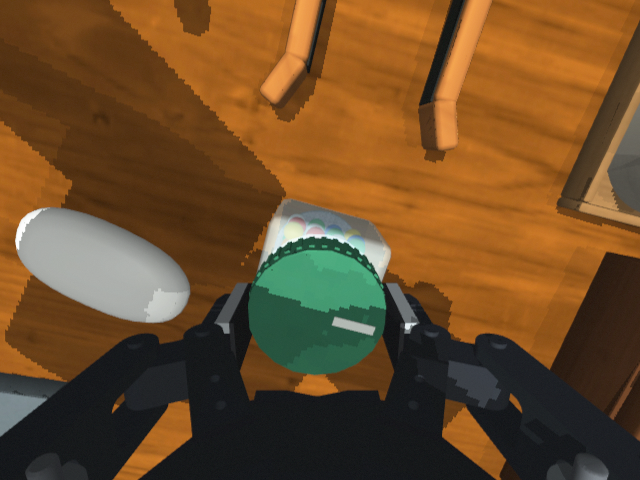

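The wrist picture shows the jar at (325,240) with its cap at (317,305). The stripe runs (333,321) to (375,331), which is square to the holder within about 0.03 rad. The holder flares are at (285,78) and (438,125), with the mouth straight ahead.

```bash
python3 -m pendant '[[[0.0121,0.0032,0,0,0,0,1],[0.0121,0.0032,0,0,0,0,1],[0.0121,0.0032,0,0,0,0,1],[0.0121,0.0032,0,0,0,0,1],[0.0121,0.0032,0,0,0,0,1],[0.0121,0.0032,0,0,0,0,1],[0.0121,0.0032,0,0,0,0,1],[0.0121,0.0032,0,0,0,0,1],[0,0,0,0,0,0,1]]]' 
python3 -m pendant '[[[0.0077,0.0021,0,0,0,0,1],[0.0077,0.0021,0,0,0,0,1],[0.0039,0.001,0,0,0,0,1],[0.0039,0.001,0,0,0,0,1],[0,0,0,0,0,0,1]]]'
python3 - <<'E'
from h import *
s=r.observe();print({k:np.round(s[k],4) for k in ("position","force","wrist_torque","grip_width","grip_force","joint_positions")})
E
```

```text
t: 7.97
position: [0.4972, 0.0625, 0.0655]
eef_rot: [1.888, 2.51, 0.003]
force: [0.8, 5.5, 8.2]
grip_width: 0.67
grip_force: 65.8
t: 8.38
position: [0.4971, 0.0846, 0.0655]
eef_rot: [1.888, 2.509, 0.001]
force: [1.3, -0.6, 6.6]
grip_width: 0.669
grip_force: 65.6
{'position': array([0.4971, 0.0846, 0.0655]), 'force': array([ 1.2988, -0.6233,  6.577 ]), 'wrist_torque': array([ 0.018 , -0.2734,  0.0782]), 'grip_width': np.float64(0.6693), 'grip_force': np.float64(65.585), 'joint_positions': array([-5.2600e-02,  3.5540e-01,  1.8567e+00, -5.0000e-04,  9.2760e-01,
       -3.3260e-01])}
```

Inside the bay with no strong contact. I'll go on until the back wall is felt.

```bash
python3 -m pendant '[[[0.0039,0.001,0,0,0,0,1],[0.0029,0.0008,0,0,0,0,1],[0.0019,0.0005,0,0,0,0,1],[0,0,0,0,0,0,1]]]' 
python3 -m pendant '[[[0.0019,0.0005,0,0,0,0,1],[0.0019,0.0005,0,0,0,0,1],[0,0,0,0,0,0,1]]]' 
python3 -m pendant '[[[0.0019,0.0005,0,0,0,0,1],[0.0019,0.0005,0,0,0,0,1],[0,0,0,0,0,0,1]]]'
```

```text
t: 8.72
position: [0.497, 0.093, 0.0655]
eef_rot: [1.888, 2.508, 0.001]
force: [2.3, -2.6, 5.2]
grip_width: 0.669
grip_force: 65.6
t: 8.97
position: [0.4967, 0.0968, 0.0655]
eef_rot: [1.889, 2.508, 0.0]
force: [0.9, -2.5, 6.3]
grip_width: 0.67
grip_force: 65.6
t: 9.22
position: [0.497, 0.0992, 0.0659]
eef_rot: [1.886, 2.507, -0.003]
force: [1.0, -8.9, 9.7]
grip_width: 0.672
grip_force: 65.9
```

```bash
python3 -m pendant '[[[0.0019,0.0005,0,0,0,0,1],[0,0,0,0,0,0,1],[0,0,0,0,0,0,1]]]'
python3 - <<'E'
from h import *
np.set_printoptions(precision=4,suppress=True)
s=r.observe();print({k:np.round(s[k],4) for k in ("position","force","wrist_torque")})
save("top","t3.png",(170,220,270,340),5); save("wrist","w3.png")
for c in ("top","scene","wrist"):
  for l,z in dict(jar_mid=.031,cap_mid=.075,cap_stripe=.084,holder_home=.031).items():
    for q in vision.landmark_of(c,l)[:2]:
        print(c,l,round(q["confidence"],2),np.round(q["xy"]),atz(c,q["xy"],z)[:2])
E
```

```text
t: 9.47
position: [0.4971, 0.1003, 0.0662]
eef_rot: [1.885, 2.507, -0.004]
force: [-0.3, -13.1, 12.5]
grip_width: 0.668
grip_force: 66.2
{'position': array([0.4971, 0.1003, 0.0662]), 'force': array([ -0.2695, -13.0914,  12.4886]), 'wrist_torque': array([-2.2517,  0.1433,  0.1567])}
top jar_mid 0.78 [224. 281.] [0.4935 0.0973]
top cap_mid 0.95 [388. 296.] [ 0.4636 -0.1902]
top cap_mid 0.56 [220. 275.] [0.5005 0.0972]
top cap_stripe 0.65 [379. 303.] [ 0.4525 -0.1735]
scene cap_mid 0.6 [279. 379.] [0.3209 0.1547]
wrist cap_mid 0.56 [320. 307.] [0.4992 0.0995]
wrist cap_stripe 0.96 [371. 332.] [0.5223 0.0987]
```

View pics/w3.png

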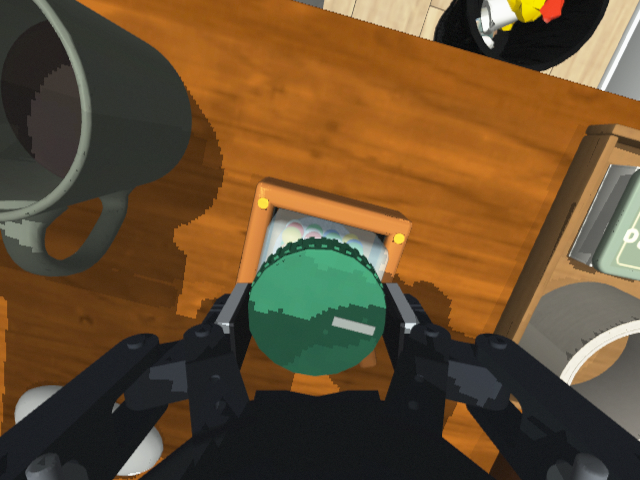

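The wrist picture shows the jar fully in the U: the back wall from (262,190) to (408,225) touches the jar's glass top edge, and the cap stripe is unchanged at (353,326). The jar is home with the wall felt. I'll ease off slightly and twist.

```bash
python3 -m pendant '[[[-0.0013,-0.0004,0,0,0,0,1],[0,0,0,0,0,0,1],[0,0,0,0,0,0,1],[0,0,0,0,0,0,1]]]'
python3 -m pendant '[[[0,0,0,0,0,-0.1,1],[0,0,0,0,0,-0.1,1],[0,0,0,0,0,-0.1,1],[0,0,0,0,0,-0.1,1],[0,0,0,0,0,0,1]]]'
python3 - <<'E'
from h import *
s=r.observe();print({k:np.round(s[k],4) for k in ("position","force","wrist_torque","joint_positions","grip_width")})
E
```

```text
t: 10.5
position: [0.497, 0.0997, 0.066]
eef_rot: [1.887, 2.507, -0.002]
force: [-0.2, -8.9, 10.0]
grip_width: 0.668
grip_force: 66.0
t: 10.92
position: [0.4959, 0.0999, 0.0656]
eef_rot: [1.345, 2.837, -0.004]
force: [-1.5, -8.9, 10.1]
grip_width: 0.665
grip_force: 66.0
{'position': array([0.4959, 0.0999, 0.0656]), 'force': array([-1.4924, -8.9268, 10.0655]), 'wrist_torque': array([-1.5945,  0.2518,  0.0643]), 'joint_positions': array([-0.0199,  0.3589,  1.8505, -0.0038,  0.932 , -0.7029]), 'grip_width': np.float64(0.6655)}
```

```bash
python3 -m pendant '[[[0,0,0,0,0,-0.1,1],[0,0,0,0,0,-0.1,1],[0,0,0,0,0,-0.1,1],[0,0,0,0,0,-0.1,1],[0,0,0,0,0,-0.1,1],[0,0,0,0,0,-0.1,1],[0,0,0,0,0,-0.1,1],[0,0,0,0,0,-0.1,1],[0,0,0,0,0,0,1],[0,0,0,0,0,0,1]]]'
python3 - <<'E'
from h import *
np.set_printoptions(precision=4,suppress=True)
s=r.observe();print({k:np.round(s[k],4) for k in ("position","force","wrist_torque","joint_positions","grip_width")})
save("wrist","w4.png")
for q in vision.landmark_of("wrist","cap_stripe")[:2]: print(round(q["confidence"],2),np.round(q["xy"]),atz("wrist",q["xy"],.086))
E
```

```text
t: 11.75
position: [0.4969, 0.0997, 0.0659]
eef_rot: [0.142, 3.136, -0.005]
force: [0.8, -9.0, 8.6]
grip_width: 0.666
grip_force: 66.0
{'position': array([0.4969, 0.0997, 0.0659]), 'force': array([ 0.8459, -8.9874,  8.5735]), 'wrist_torque': array([-1.6549, -0.1387,  0.0093]), 'joint_positions': array([-0.02  ,  0.3589,  1.8497, -0.0041,  0.9307, -1.4982]), 'grip_width': np.float64(0.666)}
```

View pics/w4.png

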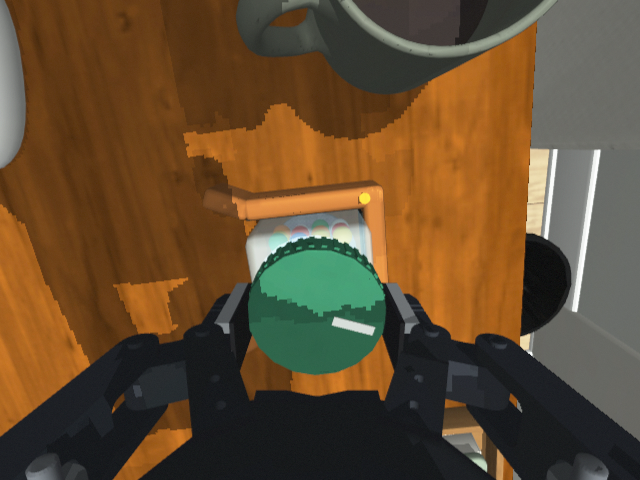

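The cap turned with the gripper: the stripe is still at (353,326) in the tool view, while the holder and jar stay square to each other behind it. That is about 1.2 rad. I'll turn a little more, ease the push, and raise.

```bash
python3 -m pendant '[[[0,0,0,0,0,-0.08,1],[0,-0.0015,0,0,0,0,1],[0,-0.001,0,0,0,0,1],[0,0,0,0,0,0,1],[0,0,0,0,0,0,1]]]'
python3 -m pendant '[[[0,0,-0.002,0,0,0,1],[0,0,-0.002,0,0,0,1],[0,0,-0.002,0,0,0,1],[0,0,-0.002,0,0,0,1],[0,0,0,0,0,0,1]]]'
python3 - <<'E'
from h import *
s=r.observe();print({k:np.round(s[k],4) for k in ("position","force","wrist_torque","grip_width")})
E
```

```text
t: 12.27
position: [0.4968, 0.099, 0.0659]
eef_rot: [0.018, 3.139, -0.001]
force: [0.9, -1.6, 8.9]
grip_width: 0.668
grip_force: 65.9
t: 12.68
position: [0.4954, 0.0994, 0.0729]
eef_rot: [-0.017, -3.141, 0.0]
force: [0.4, -1.8, -0.6]
grip_width: 0.673
grip_force: 65.0
{'position': array([0.4954, 0.0994, 0.0729]), 'force': array([ 0.3978, -1.8239, -0.605 ]), 'wrist_torque': array([-0.3172, -0.0979,  0.0123]), 'grip_width': np.float64(0.6729)}
```

```bash
python3 -m pendant '[[[0,0,-0.005,0,0,0,1],[0,0,-0.005,0,0,0,1],[0,0,-0.005,0,0,0,1],[0,0,-0.005,0,0,0,1],[0,0,-0.005,0,0,0,1],[0,0,-0.005,0,0,0,1],[0,0,0,0,0,0,1],[0,0,0,0,0,0,1],[0,0,0,0,0,0,1]]]'
python3 - <<'E'
from h import *
np.set_printoptions(precision=4,suppress=True)
s=r.observe();print({k:np.round(s[k],4) for k in ("position","force","wrist_torque","grip_width","grip_force")})
a=vision.get_image("scene")[170:400,200:420,::-1]; b=vision.get_image("wrist")[:,:,::-1]
cv2.imwrite("pics/end.png",np.hstack([cv2.resize(a,(420,440)),cv2.resize(b,None,fx=.59,fy=440/480)]))
for c in ("top","scene","wrist"):
  for l,z in dict(jar_mid=.031,jar_rim=.083,cap_mid=.112).items():
    for q in vision.landmark_of(c,l)[:2]:
        print(c,l,round(q["confidence"],2),np.round(q["xy"]),atz(c,q["xy"],z)[:2])
E
```

```text
t: 13.43
position: [0.4956, 0.0995, 0.103]
eef_rot: [-0.017, -3.141, -0.0]
force: [-1.3, -0.4, -1.0]
grip_width: 0.674
grip_force: 65.0
{'position': array([0.4956, 0.0995, 0.103 ]), 'force': array([-1.333 , -0.3712, -1.0417]), 'wrist_torque': array([ 0.0506,  0.0002, -0.0511]), 'grip_width': np.float64(0.6738), 'grip_force': np.float64(65.0305)}
top jar_mid 0.78 [224. 281.] [0.4935 0.0973]
top cap_mid 0.95 [388. 296.] [ 0.4609 -0.1851]
top cap_mid 0.56 [220. 275.] [0.4965 0.0918]
wrist cap_mid 0.7 [316. 303.] [0.4951 0.0988]
wrist cap_mid 0.21 [371. 331.] [0.5096 0.1238]
```

View pics/end.png

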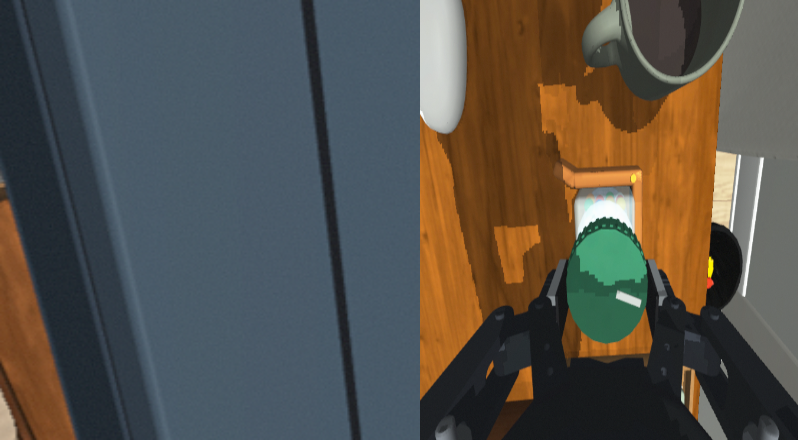

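The right half shows the held cap at (607,280), level and clear, above the jar. The jar sits in the holder at (605,200) with its pale neck visible below the cap. The left half, the scene camera, is blocked by the arm. The wrist force is near zero, so I'm handing in.

```bash
python3 -c "
from station import r
print(r.finish_job())"
```

```text
the job is handed in; nothing more can be done
None
```

I slid the jar into the holder until it met the back wall, turned the green cap about 1.3 rad until it came free, and handed in at about 14 s with the cap held level roughly 20 mm above the open jar; the hand-in gave no verdict.

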